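Fill the last empty cell of the bottle crate

ROBOT

A 6-joint arm with a two-finger parallel gripper is mounted at the origin on a cart in front of the work surface, level with it; the furniture and walls round the work are solid. World frame = base frame: x ahead of the robot, y to its left, z up, the work surface at z = 0. Lengths are in m, angles in degrees, forces in N, time in s.
With the tool pointing down it reaches from about 0.375 to 0.75 m from the base axis. Payload 9 kg.
Tool frame: the origin (TCP) lies where the fingers leave the gripper's body, on its centre line; the fingertips stand 73 mm ahead of it and the grasp point (between the pads) lies 54 mm ahead of it (robot.tip_reach is the distance from the TCP to the fingertips, in m); z points along the fingers, y is the direction in which the jaws open and shut (so a half turn about z gives the same grasp; the last joint's range is limited). The gripper opens to 85 mm and grips with 20 to 120 N. Pads are 22 mm wide; open, the fingers measure 114 mm over their backs; the gripper's body (76 mm by 85 mm) begins 54 mm behind the grasp point. The pads swing forward as they close: fully open they stand 13 mm farther back than shut.
Start: joints at [51.297, 5.964, 5.575, 89.605, 0, 77.527], TCP at [0.265, 0.538, 0.304] pointing down, gripper open.
Joint ranges: [-171.21, 171.21], [-48.23, 106.86], [-62.78, 66.21], [-105.2, 120.99], [-86.42, 89.51], [-180, 180]. Speed limits (degrees/s): [127.2, 127.2, 147.25, 180, 180, 180].

INTERFACE

Orientations are given as [roll, pitch, yaw] about the fixed x, y, z axes, in that order (R = Rz(yaw) Ry(pitch) Rx(roll)).
In Python, from plant import robot gives the robot as it stands. Calls block until the motion is done:
- robot.move_pose(position, orientation): joint-space move of the TCP to a pose.
- robot.line_to(position, vel=0.15, rotation=None, guard=None): straight line of the TCP; rotation=None keeps the orientation; vel is the mean speed in m/s. With guard (N) it stops when the force on the tool has changed by that much, and returns True; else False.
- robot.goto_joints(angles): joint-space move.
- robot.set_gripper(opening): finger opening in m; the grip force is fixed at half the most; returns when the fingers have stopped.
- robot.pause(seconds).
- robot.ik(position, orientation): joint angles nearest the present ones, or None.
- robot.observe(): the state.
- robot.grab_frame(name): name is "scene" or "side" or "wrist"; returns the picture (384x512x3 uint8, blue, green, red); there is no depth.
- robot.get_calibration(name): a dict with "vertical_fov" (degrees; the focal length in pixels is half the picture's height over the tangent of half this angle, whatever the lens; pixels are square), "cx", "cy" (the principal point, pixels), "rvec" (rotation vector, rad) and "tvec" (3), from world to camera coordinates, as OpenCV has them. Camera axes: x right, y down, z forward; pixel columns grow to the right and rows downward; lengths in m; the calibration is good to about 2 mm. A picture is of the moment at which its call begins: read the wrist's pose just before it. get_calibration takes no time and is no camera call; for the wrist camera it gives the pose at the moment of the call.
A pose or a line that the arm cannot do raises robot.IKError and nothing moves.
- robot.job_done(): hands the job in, once; it reports no verdict.
The state is a dict: "time": time; "q": joint angles; "qvel": joint speeds; "joint_torque": joint torques, N m; "tool_pos": TCP position; "tcp_rot": TCP orientation; "ft_force": force on the tool from outside, world axes, zero at the start; "torque": the same for the moment, N m; "gripper_width": finger opening in m.
Only numpy, scipy, OpenCV 4.12 (cv2) and the standard library are available. Lean on these libraries where they do the work, as an engineer would, in place of code of your own. Each camera call takes 0.05 s, during which the arm holds its last target. There are 200 camera calls.

TASK

The covered blue crate holds three brown bottles with white caps and has one empty cell left. Take the loose bottle that matches them (brown, white cap) and lower it through the cover into the empty cell so that it stands upright on the crate's floor, without dropping it. Leave the two other loose bottles (brown with red cap, white with red cap) standing where they are.

Things in the scene. Friction and masses are not known exactly. Their poses are not given: they have to be found in the camera images.
- white_cap_centre (a point): centre, half-way up, of the loose brown bottle with a white cap, upright on the worktop: the one to load. 147 mm tall; round body 60 mm in diameter, shoulders tapering to a cap 31 mm in diameter that takes up the top 26 mm (mid-cap 60 mm above this point; underside 73.5 mm below it). 0.2 to 0.4 kg, rigid; grip it by cap or body. z is its axis.
- empty_cell (a point): middle of the floor of the crate's one empty cell (any of the four), on a thin black rubber disc lying there, 6 mm above the worktop: the bottle's underside is to stand here. The cover's round hole, 84 mm in diameter, is straight above; the cover's top is 62 mm above this point. z up.
- crate: blue crate with a grey cover, fixed to the worktop, 208 x 208 mm, 68 mm high; origin under its centre, x and y along its sides. Four cells, two by two, 96 mm between centres; three hold loose bottles like the one to load, whose white caps stand 153 mm above the worktop.
- red_cap_centre (a point): centre, half-way up, of the loose brown bottle with a red cap, not to be moved: upright on the worktop, 60 mm in diameter, 142 mm tall, z along its axis
- rinse_centre (a point): centre, half-way up, of the loose white bottle with a red cap, not to be moved: upright on the worktop, 68 mm in diameter, 162 mm tall, z along its axis
There are look-alikes about, which are no part of the job. Leave any orange or yellow look-alike of the part that bears rinse_centre alone. Leave any yellow look-alike of the part that bears white_cap_centre alone.

How it is judged:
By the outcome, as a careful person would: the job done as asked, in the order asked, and still so for the second after the job is handed in, with the robot touching nothing.
It also fails if it takes over 42 s, if anything falls off the work surface, if the arm or the gripper's body presses on something with over 40 N, if the wrist force passes 120 N, or if a joint passes its speed limit or range.

## Working session

There is one attempt and no reset: what is moved stays moved. The work goes in short steps, each a Python script; the robot and the scene stay as the last script left them, time stands still between calls to the robot, and variables do not carry over. Pictures are saved under pics/ and viewed, on a budget of 10 in all, crops included, one or two more only if the job needs it, and the job is handed in when it is done.

```bash
mkdir -p pics; python3 - <<'E'
from plant import robot
import cv2,numpy as np
for n in ["scene","side","wrist"]:
    c=robot.get_calibration(n); print(n,c)
    im=robot.grab_frame(n); cv2.imwrite(f"pics/{n}0.png",im)
a=cv2.imread("pics/scene0.png");b=cv2.imread("pics/side0.png")
print(robot.observe()["time"])
E
```

```text
scene {'vertical_fov': 44.47444447689527, 'cx': 252.87597159218546, 'cy': 189.92651292480122, 'rvec': array([ 2.20631397, -1.05626504,  0.40464593]), 'tvec': array([-0.22077944,  0.37423161,  0.8166127 ])}
side {'vertical_fov': 45.63161273960042, 'cx': 254.77141682695142, 'cy': 184.6464847504986, 'rvec': array([ 1.87527477, -0.86736974,  0.56787584]), 'tvec': array([-0.23869428,  0.25038435,  0.80640418])}
wrist {'vertical_fov': 65.18949446093185, 'cx': 256.040791550452, 'cy': 191.48436343514445, 'rvec': array([-2.4403928 , -1.51586277, -0.23263849]), 'tvec': array([-0.59981843, -0.0363333 ,  0.37962017])}
0.15
```

View pics/scene0.png

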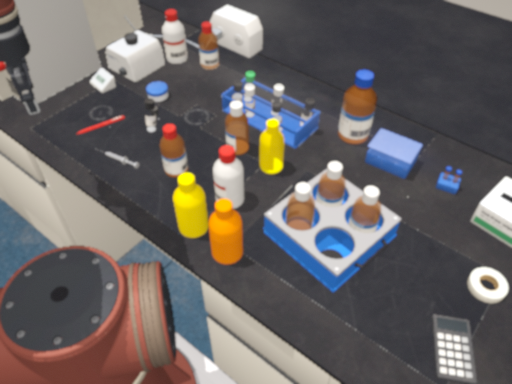

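View pics/side0.png

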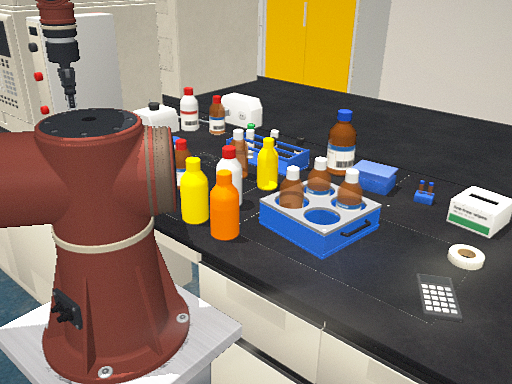

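Scene view: the target's cap is at about (236,106), the empty hole at about (335,242), and the crate caps at (303,190), (335,169) and (371,193). Side view: target cap at about (239,135), hole at about (322,216). The target stands beside the rack and a yellow look-alike. Next I'll segment these and cast rays.

```bash
cat > h.py <<'E'
import cv2,numpy as np
def cam(c):
    R=cv2.Rodrigues(np.array(c["rvec"]))[0]; t=np.array(c["tvec"]); return R,t,192/np.tan(np.radians(c["vertical_fov"]/2))
def ray(c,uv):
    R,t,f=cam(c); d=R.T@np.array([(uv[0]-c["cx"])/f,(uv[1]-c["cy"])/f,1]); return -R.T@t,d/np.linalg.norm(d)
def onz(c,uv,z):
    o,d=ray(c,uv); return o+d*(z-o[2])/d[2]
def tri(c1,u1,c2,u2):
    o1,a=ray(c1,u1);o2,b=ray(c2,u2)
    s=np.linalg.lstsq(np.c_[a,-b],o2-o1,rcond=None)[0]
    p,q=o1+s[0]*a,o2+s[1]*b; return (p+q)/2,np.linalg.norm(p-q)
def blobs(mask,roi,amin=30):
    m=np.zeros_like(mask);x0,y0,x1,y1=roi;m[y0:y1,x0:x1]=mask[y0:y1,x0:x1]
    n,_,s,c=cv2.connectedComponentsWithStats(m)
    return [(c[i].round(1),s[i]) for i in range(1,n) if s[i][4]>=amin]
E
python3 - <<'E'
from plant import robot
from h import *
np.set_printoptions(precision=4,suppress=True)
C={n:robot.get_calibration(n) for n in("scene","side")}
for n,rois in(("scene",[(224,95,248,122),(290,178,316,206),(324,158,346,182),(360,182,384,206),(300,215,370,262)]),("side",[(228,124,248,150),(280,163,304,182),(310,155,330,172),(342,166,362,184),(300,200,345,232)])):
    im=cv2.imread(f"pics/{n}0.png");h=cv2.cvtColor(im,cv2.COLOR_BGR2HSV)
    w=cv2.inRange(h,(0,0,150),(180,60,255));b=cv2.inRange(h,(100,120,40),(125,255,255))
    for i,r in enumerate(rois):
        for c,s in blobs(b if i==4 else w,r):
            print(n,i,c,s,onz(C[n],c,0.062 if i==4 else .134 if i==0 else .140))
E
python3 - <<'E'
import cv2,numpy as np
a=cv2.imread("pics/scene0.png")[80:280,190:410];b=cv2.imread("pics/side0.png")[110:260,210:390]
f=lambda x:cv2.resize(x,(400,560 if 0 else int(400*x.shape[0]/x.shape[1])),interpolation=cv2.INTER_CUBIC)
a,b=f(a),f(b);b=cv2.copyMakeBorder(b,0,a.shape[0]-b.shape[0],0,0,0)
cv2.imwrite("pics/crop.png",np.hstack([a,b]))
E
```

```text
scene 0 [236.1 105.5] [229  95  14  22 255] [0.6309 0.2781 0.134 ]
scene 0 [245.8  99.6] [244  95   4  12  38] [0.6643 0.2746 0.134 ]
scene 1 [304.5 190.4] [290 178  26  28 390] [ 0.4982 -0.0185  0.14  ]
scene 2 [333.7 169.5] [324 160  19  20 278] [ 0.5871 -0.0328  0.14  ]
scene 3 [369.6 194.4] [360 185  20  20 313] [ 0.5722 -0.1282  0.14  ]
scene 4 [315.6 219.4] [313 215   6  11  42] [ 0.5057 -0.0499  0.062 ]
scene 4 [334.5 241.4] [316 229  38  28 760] [ 0.4816 -0.113   0.062 ]
scene 4 [305.7 256.4] [300 247  18  15 140] [ 0.4134 -0.0876  0.062 ]
scene 4 [364.2 256.7] [356 249  14  13  88] [ 0.4869 -0.1801  0.062 ]
side 0 [241.3 125. ] [233 124  14   4  35] [0.687  0.3178 0.134 ]
side 0 [237.6 134. ] [233 129  11  11 109] [0.617  0.2708 0.134 ]
side 1 [292.3 172.3] [286 165  14  15 176] [ 0.489  -0.0161  0.14  ]
side 2 [321.8 162.5] [314 155  16  15 191] [ 0.587  -0.0361  0.14  ]
side 3 [351.  174.5] [342 166  17  18 213] [ 0.5712 -0.1265  0.14  ]
side 4 [321.7 216.8] [304 210  36  15 405] [ 0.4752 -0.1136  0.062 ]
side 4 [304.7 228.8] [300 224  14   8  63] [ 0.4052 -0.1141  0.062 ]
side 4 [340.8 229.7] [335 227  10   5  30] [ 0.4544 -0.1756  0.062 ]
```

View pics/crop.png

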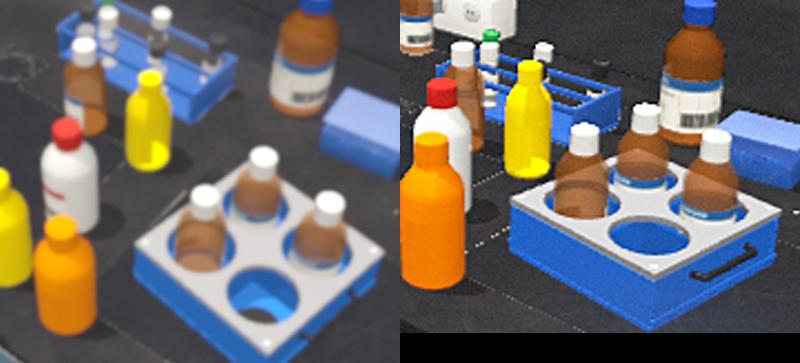

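The target is centred at about (0.62,0.275) and the cell at about (0.479,-0.113); the two views agree to within 1 cm. Next come wrist looks from above both.

```bash
cat >> h.py <<'E'
def down(yaw): return [180,0,yaw]
E
python3 - <<'E'
from plant import robot
from h import *
np.set_printoptions(precision=4,suppress=True)
def info(n):
    c=robot.get_calibration(n);R,t,f=cam(c);return c,-R.T@t,R
o=robot.observe();print(o["tool_pos"],o["tcp_rot"]);c,p,R=info("wrist");print(p,R[2])
for y in(0,90,180,-90): print(y,robot.ik([.60,.26,.35],down(y)),robot.ik([.478,-.112,.35],down(y)))
yaw=o["tcp_rot"][2]
import json
for k,xy in(("hole",(.478,-.112)),("bot",(.62,.274))):
    best=None
    for y in range(-180,180,15):
        q=robot.ik([*xy,.34],down(y))
        if q is not None:
            d=np.abs(np.array(q)-robot.observe()["q"]).max()
            if best is None or d<best[0]: best=(d,y)
    print(k,best)
    robot.move_pose([*xy,.34],down(best[1]));robot.pause(.3)
    c,p,R=info("wrist");print(p,robot.observe()["tool_pos"],robot.observe()["time"])
    im=robot.grab_frame("wrist");cv2.imwrite(f"pics/w_{k}.png",im)
    json.dump({a:np.array(b).tolist() for a,b in c.items()},open(f"pics/w_{k}.json","w"))
a,b=[cv2.imread(f"pics/w_{k}.png") for k in("bot","hole")]
cv2.imwrite("pics/w2.png",cv2.resize(np.hstack([a,b]),(800,300)))
E
```

```text
[0.2651 0.5381 0.3033] [-179.9423   -0.0116  153.771 ]
[0.1947 0.5731 0.3728] [ 0.2694 -0.1335 -0.9537]
0 [  11.9974   16.8599   22.6167   95.7568    0.     -168.0026] [-28.4934 -12.1374  -7.1133  95.0241   0.     151.5066]
90 [ 11.9974  16.8599  22.6167  95.7568   0.     101.9974] [-28.4934 -12.1374  -7.1133  95.0241   0.      61.5066]
180 [11.9974 16.8599 22.6167 95.7568  0.     11.9974] [-28.4934 -12.1374  -7.1133  95.0241   0.     -28.4934]
-90 [ 11.9974  16.8599  22.6167  95.7568   0.     -78.0026] [ -28.4934  -12.1374   -7.1133   95.0241    0.     -118.4934]
hole (np.float64(79.7904720004147), 0)
[ 0.5543 -0.1109  0.4095] [ 0.4781 -0.1117  0.34  ] 2.8833
bot (np.float64(41.291674546731514), 15)
[0.6937 0.294  0.4098] [0.6202 0.2733 0.3402] 4.7583
```

View pics/w2.png

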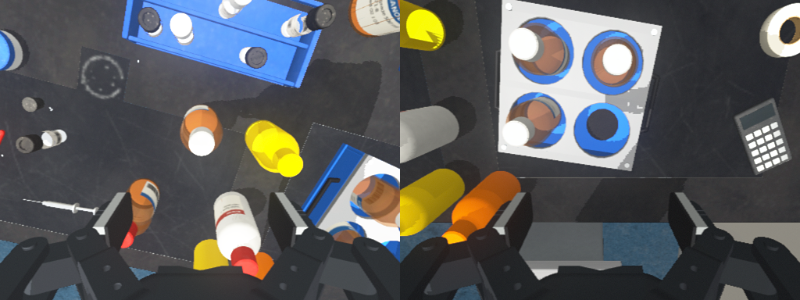

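Wrist views. Left (bottle): target cap at full-frame (257,181), rack well behind it, yellow bottle to its right at about 0.08 m. Right (hole): empty hole at full-frame (258,170), with the black disc visible inside.

```bash
python3 - <<'E'
from h import *
import json
np.set_printoptions(precision=4,suppress=True)
L=lambda k:(json.load(open(f"pics/w_{k}.json")),cv2.imread(f"pics/w_{k}.png"))
c,im=L("bot");h=cv2.cvtColor(im,cv2.COLOR_BGR2HSV)
w=cv2.inRange(h,(0,0,140),(180,60,255))
for b,s in blobs(w,(225,150,290,205)): print("cap",b,s,onz(c,b,.147),onz(c,b,.134))
y=cv2.inRange(h,(22,120,80),(35,255,255))
for b,s in blobs(y,(300,130,400,240),200): print("yellow",b,s)
print("yellow cap",onz(c,(372,207),.147),"rack near",onz(c,(300,115),.05), "rackL",onz(c,(163,55),.06),"redcap brown",onz(c,(160,300),.13),"rinse cap",onz(c,(310,335),.16))
c,im=L("hole");h=cv2.cvtColor(im,cv2.COLOR_BGR2HSV)
x0,y0,x1,y1=215,120,310,215
blue=cv2.inRange(h,(95,110,30),(130,255,255));dark=cv2.inRange(h,(0,0,0),(180,255,90))
m=np.zeros_like(blue);m[y0:y1,x0:x1]=(blue|dark)[y0:y1,x0:x1]
m=cv2.morphologyEx(m,cv2.MORPH_OPEN,np.ones((3,3)))
ct=max(cv2.findContours(m,0,2)[0],key=cv2.contourArea);e=cv2.fitEllipse(cv2.convexHull(ct));print("hole",e,cv2.boundingRect(ct),onz(c,e[0],.068))
dk=cv2.inRange(h,(0,0,0),(180,255,70))
for b,s in blobs(dk,(x0,y0,x1,y1),100): print("disc",b,s,onz(c,b,.006))
# crate cap centres
for b,s in blobs(cv2.inRange(h,(0,0,215),(180,30,255)),(130,30,310,190),150): print("wcap",b,s,onz(c,b,.15))
cv2.ellipse(im,e,(0,255,0),1);cv2.imwrite("pics/e.png",cv2.resize(im[20:230,110:350],None,fx=2.5,fy=2.5))
E
```

```text
cap [257.6 180.9] [ 241  162   34   38 1012] [0.6233 0.2742 0.147 ] [0.6198 0.2732 0.134 ]
yellow [350.4 189.7] [ 313  153   75   74 3741]
yellow cap [0.6263 0.1645 0.147 ] rack near [0.6867 0.2397 0.05  ] rackL [0.7088 0.4013 0.06  ] redcap brown [0.4592 0.3419 0.13  ] rinse cap [0.4818 0.1807 0.16  ]
hole ((257.9232177734375, 165.37625122070312), (68.0552978515625, 70.498779296875), 85.26927947998047) (223, 132, 71, 68) [ 0.4776 -0.1126  0.068 ]
disc [305.3 197.4] [298 169  12  46 323] [ 0.4173 -0.1802  0.006 ]
disc [229.4 212.2] [215 208  42   7 148] [ 0.3948 -0.0719  0.006 ]
wcap [191.7 100.1] [  130    30   180   160 10011] [ 0.5512 -0.0574  0.15  ]
wcap [277.8  75.8] [ 260   56   37   40 1147] [ 0.5699 -0.1282  0.15  ]
wcap [298.7 163.6] [286 143  24  47 594] [ 0.4976 -0.1481  0.15  ]
```

View pics/e.png

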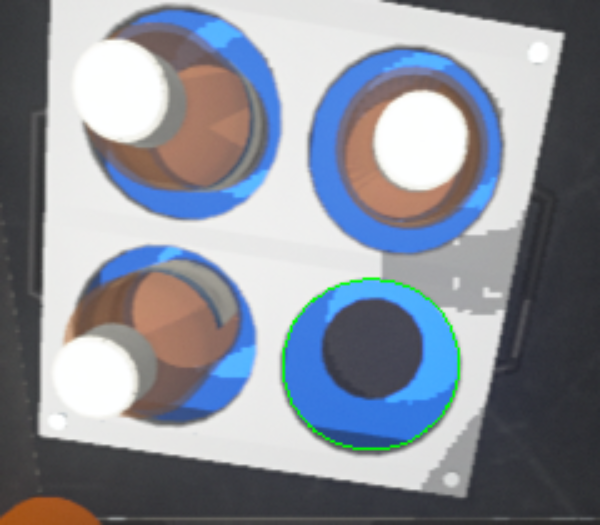

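```bash
python3 - <<'E'
from plant import robot
from h import *
import json
np.set_printoptions(precision=4,suppress=True)
c=json.load(open("pics/w_hole.json"));print("disc",onz(c,(259.2,159.2),.006))
b=(.622,.2737)
print(robot.ik([*b,.395],down(0)),robot.ik([.478,-.112,.395],down(0)))
robot.set_gripper(.062)
robot.move_pose([*b,.30],down(0))
print(robot.line_to([*b,.215],vel=.12,guard=8),robot.line_to([*b,.189],vel=.06,guard=6),robot.observe()["tool_pos"])
robot.set_gripper(0.02)
o=robot.observe();print(o["time"],o["gripper_width"],o["ft_force"])
robot.line_to([*b,.22],vel=.06);robot.pause(.2)
o=robot.observe();print(o["time"],o["gripper_width"],o["ft_force"],o["tool_pos"])
cv2.imwrite("pics/s2.png",np.hstack([robot.grab_frame("scene")[60:260,150:400],robot.grab_frame("side")[60:260,150:400]]))
E
```

```text
disc [ 0.4723 -0.1147  0.006 ]
[  12.7566   24.2795   36.4804  102.2008    0.     -167.2434] [-28.4934 -10.5434  -0.9412  99.6023   0.     151.5066]
False False [0.6218 0.2737 0.1887]
11.95 0.03241720566954919 [-0.0703 -1.6603  5.5221]
12.8167 0.03219111583426383 [ 0.3582 -0.4026 -2.3861] [0.6218 0.2737 0.2194]
```

View pics/s2.png

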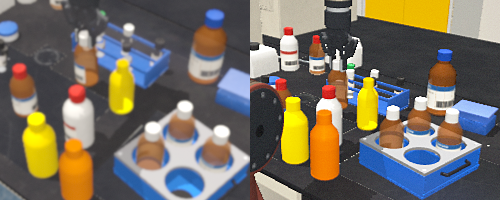

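The grasp holds: width is 32 mm and the load reads about 2.4 N down. I'll carry it above the cell with a yaw that keeps joint 6 still, then check.

```bash
python3 - <<'E'
from plant import robot
from h import *
np.set_printoptions(precision=4,suppress=True)
b=(.622,.2737);g=(.476,-.1132)
robot.line_to([*b,.390],vel=.15)
robot.move_pose([*g,.385],down(-42))
robot.line_to([*g,.275],vel=.12);robot.pause(.4)
o=robot.observe();print(o["time"],o["gripper_width"],o["ft_force"],o["tool_pos"],o["q"])
s,d=robot.grab_frame("scene"),robot.grab_frame("side")
cv2.imwrite("pics/s3.png",s);cv2.imwrite("pics/d3.png",d)
f=lambda x:cv2.resize(x,(400,400),interpolation=cv2.INTER_CUBIC)
cv2.imwrite("pics/c3.png",np.hstack([f(s[130:290,255:415]),f(d[110:270,240:400])]))
for n in("scene","side"):
    c=robot.get_calibration(n);R,t,ff=cam(c)
    for p in([*g,.087],[.4776,-.1126,.068],[*g,.221]):
        q=R@np.array(p)+t;print(n,ff*q[0]/q[2]+c["cx"],ff*q[1]/q[2]+c["cy"])
E
```

```text
17.1917 0.03246279003873399 [-0.6355  0.1572 -2.3751] [ 0.4761 -0.1132  0.2752] [ -28.7378  -13.7645  -16.3245   87.4245   -0.0005 -166.7364]
scene 334.68277251005634 235.93830371357407
scene 333.68157784029876 240.8246903994085
scene 344.04048598686575 191.7718846078137
side 322.6322335841146 207.03363284207487
side 322.1068289827176 213.99629857727345
side 327.7276680148065 152.02283368739478
```

View pics/c3.png

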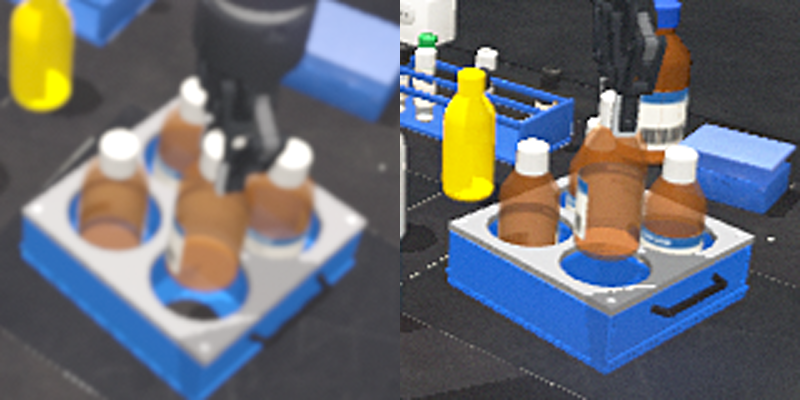

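Both views show the bottle hanging upright over the hole, slightly off-centre. Scene: underside at (339,236), hole at (334,243). Side: underside at (323,208), hole at (322,217). I'll quantify the offset with masks before lowering.

```bash
python3 - <<'E'
from plant import robot
from h import *
np.set_printoptions(precision=4,suppress=True)
S,D=robot.get_calibration("scene"),robot.get_calibration("side")
# eye-read ellipse centres from 2.5x crops, underside z=.086 (cap mid .221-.1335)
for n,c,bo,ho in(("scene",S,(339,235.5),None),("side",D,(323.2,207.5),None)):
    print(n,"bottom",onz(c,bo,.087))
for n,c,f,roi in(("scene",S,"s3",(305,205,365,262)),("side",D,"d3",(295,160,345,225))):
    im=cv2.imread(f"pics/{f}.png");h=cv2.cvtColor(im,cv2.COLOR_BGR2HSV)
    m=cv2.inRange(h,(3,90,60),(18,255,255));
    x0,y0,x1,y1=roi
    for y in range(y0,y1,3):
        xs=np.flatnonzero(m[y,x0:x1]); 
        if len(xs): print(n,y,xs.min()+x0,xs.max()+x0,len(xs))
for n,c,f in(("scene",S,"scene0"),("side",D,"side0")):
    im=cv2.imread(f"pics/{f}.png");h=cv2.cvtColor(im,cv2.COLOR_BGR2HSV)
    u,v=(334,242) if n=="scene" else (322,216)
    m=cv2.inRange(h,(0,70,0),(180,255,255))|cv2.inRange(h,(0,0,0),(180,255,90))
    roi=np.zeros_like(m);cv2.ellipse(roi,(u,v),(24,19) if n=="scene" else (23,13),0,0,360,255,-1);m&=roi
    ct=max(cv2.findContours(m,0,1)[0],key=cv2.contourArea);e=cv2.fitEllipse(cv2.convexHull(ct));print(n,"hole",e,onz(c,e[0],.068))
E
```

```text
scene bottom [ 0.4824 -0.1194  0.087 ]
side bottom [ 0.475  -0.1154  0.087 ]
scene 205 305 364 35
scene 208 305 364 45
scene 211 305 364 47
scene 214 305 364 47
scene 217 305 364 46
scene 220 309 359 28
scene 223 305 352 27
scene 226 305 351 28
scene 229 329 350 22
scene 232 328 349 22
scene 235 328 349 22
scene 238 328 348 21
scene 241 327 347 21
scene 244 334 339 6
side 160 320 320 1
side 163 316 336 11
side 166 313 337 25
side 169 312 338 27
side 172 310 344 35
side 175 308 344 37
side 178 307 338 32
side 181 295 344 37
side 184 295 344 38
side 187 295 344 37
side 190 295 344 38
side 193 295 344 38
side 196 295 344 38
side 199 295 344 36
side 202 295 344 32
side 205 295 334 30
side 208 295 334 26
side 211 318 332 15
scene hole ((334.333251953125, 242.49745178222656), (28.80059242248535, 39.83911895751953), 104.97760772705078) [ 0.4748 -0.1159  0.068 ]
side hole ((321.423095703125, 216.8182830810547), (14.687795639038086, 35.48434066772461), 96.4914321899414) [ 0.4654 -0.1185  0.068 ]
```

Same-camera differences put the bottle about +8 mm in x off the hole centre. I'll correct by -7 mm and lower under guard.

```bash
python3 - <<'E'
from plant import robot
from h import *
np.set_printoptions(precision=4,suppress=True)
g=(.469,-.1125)
robot.line_to([*g,.275],vel=.05)
r=robot.line_to([*g,.203],vel=.08,guard=3)
o=robot.observe();print(r,o["time"],o["ft_force"],o["tool_pos"])
if not r:
    r=robot.line_to([*g,.190],vel=.02,guard=3);o=robot.observe();print(r,o["time"],o["ft_force"],o["tool_pos"],o["torque"])
s,d=robot.grab_frame("scene"),robot.grab_frame("side")
f=lambda x:cv2.resize(x,(400,400),interpolation=cv2.INTER_CUBIC)
cv2.imwrite("pics/c4.png",np.hstack([f(s[130:290,255:415]),f(d[110:270,240:400])]))
E
```

```text
False 18.6333 [ 0.0706 -0.2452 -2.0274] [ 0.4693 -0.1127  0.2036]
True 19.075 [ 1.4215 -1.4123  3.8651] [ 0.4693 -0.1128  0.196 ] [-0.0915 -0.1201  0.0042]
```

View pics/c4.png

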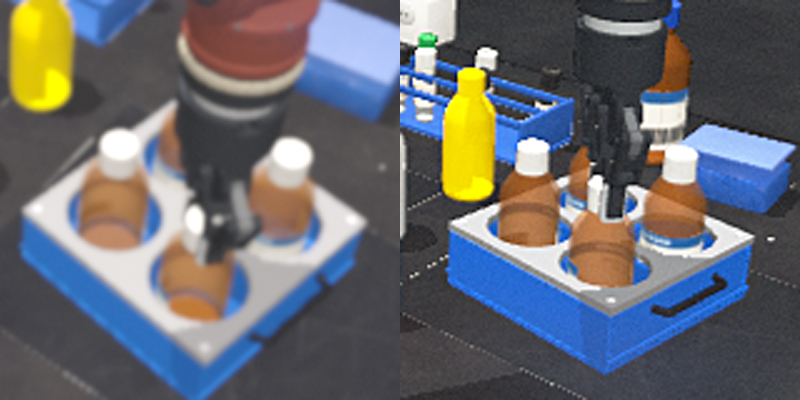

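Contact came at TCP z = 0.196 (0.195 expected), and the bottle sits inside the hole at the same height as its neighbours. Now I'll release and back off.

```bash
python3 - <<'E'
from plant import robot
from h import *
np.set_printoptions(precision=4,suppress=True)
robot.set_gripper(.06);robot.pause(.2)
p=list(robot.observe()["tool_pos"]);print(p)
robot.line_to([p[0],p[1],.36],vel=.12)
robot.move_pose([.40,.10,.38],down(-42))
robot.pause(.5);o=robot.observe();print(o["time"],o["ft_force"])
s,d=robot.grab_frame("scene"),robot.grab_frame("side")
f=lambda x:cv2.resize(x,(400,300))
cv2.imwrite("pics/c5.png",np.vstack([np.hstack([f(s),f(d)]),np.hstack([f(s[150:285,250:430]),f(d[130:265,230:410])])]))
E
```

```text
[np.float64(0.4686250978300371), np.float64(-0.11227933316989572), np.float64(0.19513246538062975)]
22.6833 [0.0487 0.8076 0.2651]
```

View pics/c5.png

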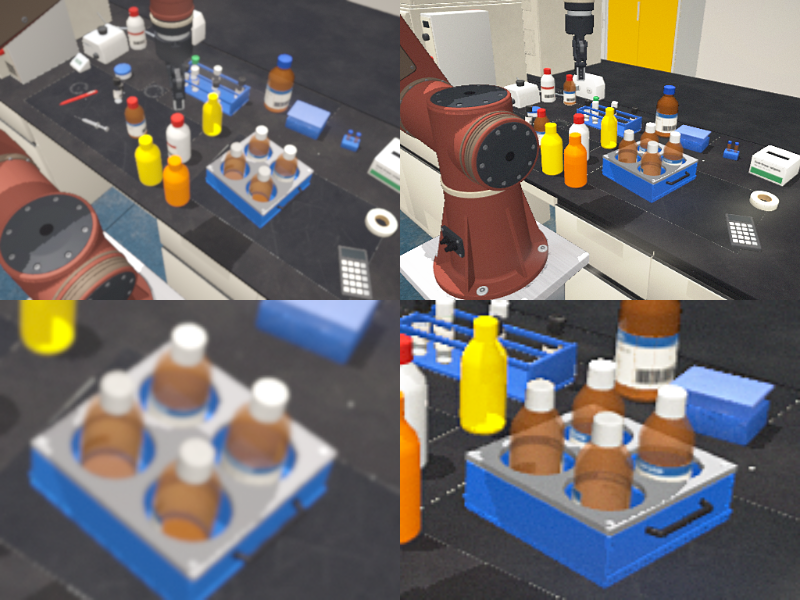

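The final views show all four cells filled, the loaded bottle standing upright level with the others, and the other loose bottles still standing. The gripper is clear.

```bash
python3 -c "
from plant import robot
robot.job_done()"
```

```text
the job is handed in; nothing more can be done
```

The loose white-cap brown bottle is now in the crate's empty cell, and I handed the job in at about 23 s of robot time. I gripped it by the cap, lifted it over the other bottles and lowered it through the cover with a force guard before releasing.

**Checks that passed:**
- **Grip:** the jaws closed to 32 mm, against a 31 mm cap.
- **Landing:** the bottle met the floor with the TCP at z = 0.196 m, where I expected 0.195 m. Forces stayed within a few newtons at every reading.
- **Final pictures:** the bottle stands upright and level with the other three. The red-cap brown bottle, the white bottle and the look-alikes look undisturbed, and the gripper is clear. I judged this by eye and did not re-measure their positions.

**Checks that disagreed:**
- **Hole position:** the estimates from different cameras differed by up to about 12 mm in x.
- **Centring:** before lowering, both views showed the held bottle about 8 mm off the hole centre, so I shifted it 7 mm. It then went in without the guard tripping before the floor.

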